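Shake the decanter-cleaning balls out of the dial-lid jar

TASK

Slide the wooden tray up to the swing stand so that its straight side (the one opposite the pull tab) lies flush and centred against the stand's front edge under the jar. Then turn the jar's dial lid to its largest opening (anticlockwise, to the stop), and only then swing the jar over with its crank, rocking it if a ball hangs back, until all five steel balls lie in the tray. Swing the jar back fully upright and turn the dial back to shut (no opening over the window), leaving the tray flush and the other things on the table where they are.

Things in the scene. Friction and masses are not known exactly. Their poses are not given: they have to be found in the camera images.
- shaker_stand: Dark wooden swing stand, fixed to the table. Origin: on the table below the jar's pivot. Its y axis points the way the jar pours; x runs along the pivot axle (the crank is on the -x side, towards the robot), z up. Base 143 (x) x 85 (y) x 18 mm high; its straight front edge, against which the tray belongs, is at y = +10 mm. Two upright cheeks at x = +-60 mm, 140 mm high, from y = -30 to +8 mm. Pivot axle at height 120 mm. It starts with its y axis roughly along world +y.
- pivot (a point): Middle of the axle about which the jar swings, 120 mm above the table; the jar's own axis goes through it.
- jar (a joint): Swing of the glass jar (90 mm diameter, wall 3 mm; upright it spans heights 75 to 159 mm, the dial lid included without the fin) about the axle: 0 rad upright, positive when its lid tips towards the stand's +y, stop at 2.15 rad. It stays where it is left (about 0.25 N m of friction, 3 N at the crank handle). The balls begin to run out beyond about 1.6 rad, if the largest opening is over the window.
- crank_handle (a point): Where to hold the crank's round wooden handle: 13 mm thick, 61 mm long, parallel to the stand's x axis, turning freely on its pin; this point is its middle, 98 mm on the -x side of the pivot. It lies 85 mm from the axle: with the jar upright it is 74 mm behind (stand -y) and 42 mm above the axle, i.e. 60 degrees back from straight up; tipping the jar carries it over the top, towards +y, by the jar's angle.
- dial (a joint): Turn of the brass dial lid about the jar's axis: positive is anticlockwise seen from above the upright jar. At 1.0 rad (a stop) the largest opening, a wedge about 27 mm wide, lies over the window in the fixed steel cover below it, which is on the pour side (stand +y); at 0 the blank part covers the window: shut; the middle opening (11 mm) comes over the window at -0.85 rad; stop at -1.0. The balls pass only the largest opening. Stays where left, 0.05 N m of friction.
- dial_fin (a point): Grip of the dial: an upright brass fin across its middle, 36 mm long, 12 mm thick, standing 32 mm above the dial's plate; this point is on the dial's axis, 24 mm above the plate and 8 mm below the fin's top. This point's y axis, turned by -1.0 rad about its z, runs square to the fin: when the dial stands at 1.0 rad the fin is parallel to the stand's x axis and at dial value d its long direction is the stand's x axis turned by (d - 1.0) rad anticlockwise.
- tray: Loose open tray of light wood, 120 (x) x 130 (y) x 35 mm high, walls and floor 4 mm, 0.2 to 0.45 kg. Origin: centre of its underside. Its -y side is the straight side that belongs against the stand; its +y side has the pull tab. Flush and centred it has the stand's orientation and its origin is 75 mm on the +y side of the stand's origin.
- tray_tab (a point): Grip point of the pull tab, an upright wooden tab on the tray's +y wall: 44 mm wide (tray x), 10 mm thick (tray y), reaching from the wall to 76 mm above the table; this point is its middle, 64 mm on the tray's +y side, 56 mm above the table.
- tray_edge (a point): Middle of the bottom of the tray's straight side, 65 mm on the tray's -y side of its origin.
- ball0_center (a point): Centre of a steel decanter-cleaning ball, 14 mm in diameter; starts inside the jar.
- ball1_center (a point): Centre of a steel decanter-cleaning ball, 14 mm in diameter; starts inside the jar.
- ball2_center (a point): Centre of a steel decanter-cleaning ball, 14 mm in diameter; starts inside the jar.
- ball3_center (a point): Centre of a steel decanter-cleaning ball, 14 mm in diameter; starts inside the jar.
- ball4_center (a point): Centre of a steel decanter-cleaning ball, 14 mm in diameter; starts inside the jar.
- cork_puller: Cast-iron lever cork puller fixed to the table on the left, 170x120 mm foot (x 0.24 to 0.40 m, y 0.34 to 0.46 m), 523 mm high with its lever up: keep the arm clear of it.
- flute: Bystander: champagne flute, 63 mm wide, 205 mm high, standing on the table. Origin: centre of its foot.
- coasters: Bystander: stack of dark felt coasters, 71 mm across, 13 mm high.
- cork_a: Bystander: pulled wine cork lying down, 24x44x24 mm.
- matches: Bystander: matchbox, 36x54x14 mm.
- opener: Bystander: corkscrew, 172 mm long, lying on the table.
- cards: Bystander: block of tasting cards, 92x64x13 mm.

How it is judged:
By the outcome, as a careful person would: the job done as asked, in the order asked, and still so for the second after the job is handed in, with the robot touching nothing.
It also fails if it takes over 72 s, if anything falls off the work surface, if the arm or the gripper's body presses on something with over 40 N, if the wrist force passes 120 N, or if a joint passes its speed limit or range.

ROBOT

A 6-joint arm with a two-finger parallel gripper is mounted at the origin on the work surface; the furniture and walls round the work are solid. World frame = base frame: x ahead of the robot, y to its left, z up, the work surface at z = 0. Lengths are in mm, angles in rad, forces in N, time in s.
With the tool pointing down it reaches from about 275 to 750 mm from the base axis. Payload 10.2 kg.
Tool frame: the origin (TCP) lies midway between the tips of the shut fingers; the grasp point (between the pads) lies 19 mm behind it (ctrl.grasp_offset is the distance from the TCP to the grasp point, in mm); z points along the fingers, y is the line along which they close (so a half turn about z gives the same grasp; the last joint's range is limited). The gripper opens to 85 mm and grips with 20 to 120 N. Pads are 22 mm wide; open, the fingers measure 114 mm over their backs; the gripper's body (76 mm by 85 mm) begins 54 mm behind the grasp point. The pads swing forward as they close: fully open they stand 13 mm farther back than shut.
Start: joints at [-1.452, 0.313, 1.498, -0, 1.331, -0.223], TCP at [175.959, -494.641, 231.294] pointing down, gripper open.
Joint ranges: [-2.94, 2.94], [-0.97, 2.17], [0.19, 2.56], [-1.23, 4.37], [0.02, 3.11], [-2.88, 2.88]. Speed limits (rad/s): [2.39, 2.39, 3.01, 3.14, 3.14, 3.14].

INTERFACE

Orientations are given as a unit quaternion [w, x, y, z].
In Python, from rig import ctrl, viewer, models gives the robot as it stands. The module is installed in compiled form; this text tells all that it offers.
- The arm moves only by the shell command python3 -m pendant 'ROWS' [OPENING] [FORCE]. ROWS is text: rows parted by semicolons, each of 4 numbers parted by spaces: the shift along the tool's x, y, z in m, then the turn about the tool's z in rad. In form: x y z yaw; .... A call has 1 to 10 rows; each row shifts and turns the commanded pose from where the row before left it, along the tool's axes as they then stand; what a row does not reach is not made up. A row lasts 1/8 s, in which the tool goes at most 62.5 mm and 10.7 degrees, less where a joint would pass 70% of its speed; a pose out of reach is approached as far as the arm can. A call is refused whole if a number of a shift passes 0.0625 or a number of a turn 0.188, either way. A call with a gripper value outside its range is refused whole. OPENING is the opening, from 0 (shut) to 1 (fully open), set as the call begins (- or left out, the last holds). The fingers move at their own pace and stop on an object; FORCE is the grip in N (left out, the last holds). Time passes only in rows, so rows that do not move let the fingers close. It gives the time, the measured TCP pose, the force, the opening and the grip force at its end, in the units of the state.
- ctrl.sense(): the state, without advancing time (a new reading comes with each control period).
- viewer.capture(name): name is "scene" or "side" or "wrist"; returns a dict with "color" (400x640x3 uint8, red, green, blue), "vertical_fov" (degrees; the focal length in pixels is half the picture's height over the tangent of half this angle, whatever the lens; pixels are square), "cx", "cy" (the principal point, pixels), "pose" (4x4, takes a point from camera to world coordinates). Camera axes: x right, y down, z forward; pixel columns grow to the right and rows downward; lengths in mm; the calibration is good to about 2 mm. A picture is of the moment at which its call begins. There is no depth.
- ctrl.finish_job(): hands the job in; it is judged then, once.
Trained networks look in the newest picture that a camera, given by its name, has taken for a name from the list of things; names that differ only in an ending like _2 or _b are one class to them, and where a whole thing is asked for, a point or a joint stands for the part that bears it (a point fixed in the world has none). Each returns a list of dicts, best first, with "p" (0 to 1); they miss things now and then, are a little off and sometimes report something else, mostly with a low value. They report only what shows in the picture. A call takes as long as a camera call.
- models.boxes_of(camera, query): "at" ([x, y, z] in mm, in world coordinates, good to about 4 mm: the middle of the surface that is visible of it).
The state is a dict: "time_s": time; "joints": joint angles; "dq": joint speeds; "tau": joint torques, N m; "eef_pos": TCP position; "ee_rot": TCP orientation; "force": force on the tool from outside, world axes, zero at the start; "wrist_torque": the same for the moment, N m; "grip_width": opening from 0.0 (shut) to 1.0 (fully open); "grip_force": force on a finger pad.
Only numpy, scipy, OpenCV 4.12 (cv2) and the standard library are available. Lean on these libraries where they do the work, as an engineer would, in place of code of your own. Each camera call takes 0.05 s, during which the arm holds its last target. There are 200 camera calls.

## Working session

There is one attempt and no reset: what is moved stays moved. The work goes in short steps, Python scripts to look and compute and a shell command to move; the robot and the scene stay as the last step left them, time stands still between calls to the robot, and variables do not carry over. Pictures are saved under pics/ and viewed, at most 10 in all, crops included, and the job is handed in when it is done.

```bash
mkdir -p pics; python3 - <<'E'
from rig import ctrl, viewer, models
import cv2,numpy as np
print(ctrl.sense())
for n in ("scene","side"):
    c=viewer.capture(n); cv2.imwrite(f"pics/{n}0.png",c["color"][:,:,::-1])
    print(n,c["vertical_fov"],c["cx"],c["cy"],np.round(c["pose"],3).tolist())
    for q in ["shaker_stand","jar","crank_handle","dial_fin","tray","tray_tab","tray_edge","flute","pivot"]:
        r=models.boxes_of(n,q); print(q,[(round(d["p"],2),np.round(d["at"]).tolist()) for d in r[:2]])
E
```

```text
{'time_s': 0.0, 'joints': array([-1.45236738e+00,  3.13437145e-01,  1.49846729e+00,  5.47412050e-06,
        1.33100358e+00, -2.23374735e-01]), 'dq': array([ 0.00110773, -0.00014269, -0.00034817,  0.00056988,  0.00112414,
       -0.00080378]), 'tau': array([ 5.64650713e-05, -4.12265539e+01, -2.59741294e+01, -1.96023780e-04,
        4.14313894e-03, -1.85411733e-05]), 'eef_pos': array([ 175.94287319, -494.35447265,  230.73028571]), 'ee_rot': array([-6.56638509e-04,  9.85431688e-01,  1.70070442e-01,  3.71493620e-05]), 'force': array([ 0.10234466, -0.48796002,  0.45472958]), 'wrist_torque': array([-0.07113067,  0.02490452, -0.05814979]), 'grip_force': 0.0, 'grip_width': 0.9971436759414797}
scene 42.138524800341116 316.9653333860294 201.6574095644642 [[-0.622, -0.576, 0.531, -237.918], [-0.783, 0.455, -0.423, 600.584], [0.002, -0.679, -0.734, 1093.492], [0.0, 0.0, 0.0, 1.0]]
shaker_stand [(0.72, [524.0, -82.0, 126.0])]
jar [(0.62, [536.0, -73.0, 157.0])]
crank_handle [(0.92, [533.0, -74.0, 159.0])]
dial_fin [(0.75, [553.0, -84.0, 165.0]), (0.16, [533.0, -73.0, 159.0])]
tray [(0.94, [532.0, 154.0, 5.0])]
tray_tab [(0.63, [534.0, 159.0, 4.0])]
tray_edge [(0.96, [530.0, 157.0, 3.0]), (0.46, [524.0, -86.0, 120.0])]
flute []
pivot [(0.7, [524.0, -83.0, 125.0]), (0.47, [526.0, -239.0, 12.0])]
side 54.5326573719728 317.7009266061002 207.2687764685209 [[-0.829, -0.319, 0.459, -2.11], [-0.559, 0.455, -0.694, 753.672], [0.013, -0.831, -0.556, 712.906], [0.0, 0.0, 0.0, 1.0]]
shaker_stand [(0.95, [538.0, -76.0, 106.0])]
jar [(0.91, [535.0, -65.0, 148.0]), (0.54, [492.0, -326.0, 147.0])]
crank_handle [(0.64, [539.0, -67.0, 145.0])]
dial_fin []
tray [(0.59, [548.0, 90.0, 31.0])]
tray_tab [(0.58, [550.0, 95.0, 28.0])]
tray_edge [(0.68, [548.0, 93.0, 28.0])]
flute [(0.65, [492.0, -325.0, 147.0])]
pivot [(0.7, [534.0, -76.0, 114.0]), (0.35, [502.0, -246.0, 15.0])]
```

View pics/scene0.png

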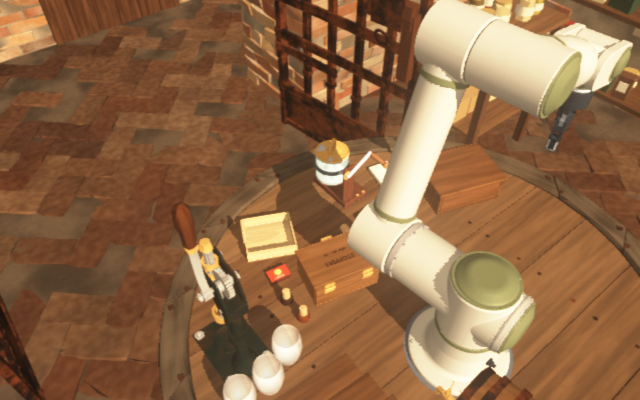

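View pics/side0.png

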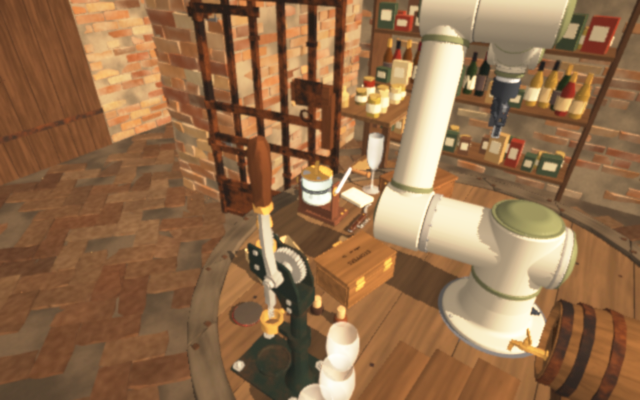

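The scene view shows the tray near (268,237), the stand and jar near (335,170), a wooden chest near (340,265) and the cork puller at (215,280). The side view shows the jar near (317,185), the flute at (375,160), and the tray hidden behind the puller.

```bash
python3 - <<'E'
import cv2
a=cv2.imread("pics/scene0.png")[125:325,225:425]; cv2.imwrite("pics/crop0.png",cv2.resize(a,None,fx=3,fy=3,interpolation=cv2.INTER_CUBIC))
E
```

```text
(no output)
```

View pics/crop0.png

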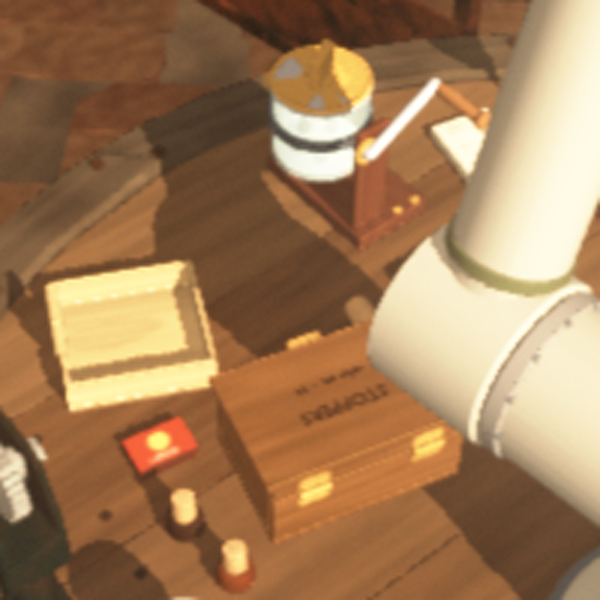

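```bash
cat > h.py <<'E'
from rig import ctrl, viewer, models
import numpy as np, cv2
from scipy.spatial.transform import Rotation as R
def ray(c,u,v):
    f=200/np.tan(np.radians(c["vertical_fov"])/2)
    d=c["pose"][:3,:3]@np.array([(u-c["cx"])/f,(v-c["cy"])/f,1]); return c["pose"][:3,3],d
def at(c,u,v,z):
    o,d=ray(c,u,v); return (o+d*(z-o[2])/d[2])
def proj(c,p):
    f=200/np.tan(np.radians(c["vertical_fov"])/2)
    q=c["pose"][:3,:3].T@(np.asarray(p,float)-c["pose"][:3,3]); return np.round([c["cx"]+f*q[0]/q[2],c["cy"]+f*q[1]/q[2]],1)
def state():
    s=ctrl.sense(); w,x,y,z=s["ee_rot"]; m=R.from_quat([x,y,z,w]).as_matrix()
    return s,m,np.arctan2(m[1,0],m[0,0])
def togo(target,psi=None):
    """shift in tool axes (m) and turn about tool z to reach world TCP target"""
    s,m,p=state(); d=m.T@(np.asarray(target)-s["eef_pos"])/1000
    t=0 if psi is None else -((psi-p+np.pi)%(2*np.pi)-np.pi)
    print("psi",round(p,3),"shift",np.round(d,4),"turn",round(t,3)); return d,t
E
python3 - <<'E'
from h import *
c=viewer.capture("scene")
for n,u,v,z in [("trayA",45,285,35),("trayB",190,262,35),("trayC",217,375,35),("trayD",72,408,0),("D35",66,375,35),("chestL",215,380,80),("chestNear",275,505,80),("chestN0",278,538,0),("cork",358,310,12),("standfront",362,245,0),("stL",270,165,18),("crank1",437,82,162),("crank2",487,118,162),("fin",325,60,183),("matches",160,443,7)]:
    print(n,np.round(at(c,225+u/3,125+v/3,z)))
togo([470,60,380],0)
E
```

```text
trayA [602. 195.  35.]
trayB [544.  76.  35.]
trayC [426. 135.  35.]
trayD [497. 239.   0.]
D35 [506. 235.  35.]
chestL [395. 159.  80.]
chestNear [271. 194.  80.]
chestN0 [285. 180.   0.]
cork [420. -20.  12.]
standfront [486. -82.   0.]
stL [610. -69.  18.]
crank1 [ 487. -161.  162.]
crank2 [ 425. -164.  162.]
fin [553. -86. 183.]
matches [416. 203.   7.]
psi 0.342 shift [ 0.4629 -0.424  -0.1487] turn 0.342
```

```bash
python3 -m pendant '0 0 -0.05 0; 0.02 -0.02 -0.04 0; 0.04 -0.037 -0.03 0; 0.045 -0.04 -0.01 0; 0.045 -0.04 -0.01 0; 0.045 -0.04 0 0; 0.045 -0.04 0 0; 0.045 -0.04 0 0; 0.045 -0.04 0 0; 0.045 -0.04 0 0'; python3 -m pendant '0.045 -0.04 0 0; 0.043 -0.047 0 0; 0 0 0 0.17; 0 0 0 0.17'
python3 - <<'E'
from h import *
togo([470,60,380],0)
c=viewer.capture("wrist"); cv2.imwrite("pics/w1.png",c["color"][:,:,::-1]); print(c["vertical_fov"],np.round(c["pose"],2).tolist())
for q in ["shaker_stand","tray","tray_tab","tray_edge","dial_fin","crank_handle"]:
    print(q,[(round(d["p"],2),np.round(d["at"]).tolist()) for d in models.boxes_of("wrist",q)[:2]])
E
```

```text
time_s: 2.3
eef_pos: [416.9, -49.5, 371.5]
ee_rot: [0.0, 0.985, 0.17, 0.0]
force: [0.5, -1.6, 0.6]
grip_width: 0.997
grip_force: 0.0
time_s: 2.8
eef_pos: [469.7, 59.8, 371.1]
ee_rot: [-0.0, 1.0, -0.001, -0.0]
force: [-0.4, 0.3, 0.5]
grip_width: 1.002
grip_force: 0.0
psi -0.002 shift [ 0.0003 -0.0002 -0.0089] turn -0.002
60.124976017746704 [[-0.0, -0.95, -0.33, 554.9], [-1.0, 0.0, 0.0, 59.82], [0.0, 0.33, -0.95, 514.02], [0.0, 0.0, 0.0, 1.0]]
shaker_stand [(0.91, [554.0, -81.0, 163.0]), (0.31, [554.0, -86.0, 160.0])]
tray [(0.86, [531.0, 167.0, 8.0])]
tray_tab [(0.68, [528.0, 165.0, 4.0])]
tray_edge [(0.91, [527.0, 168.0, 3.0])]
dial_fin [(0.67, [432.0, -143.0, 10.0]), (0.57, [557.0, -88.0, 165.0])]
crank_handle []
```

View pics/w1.png

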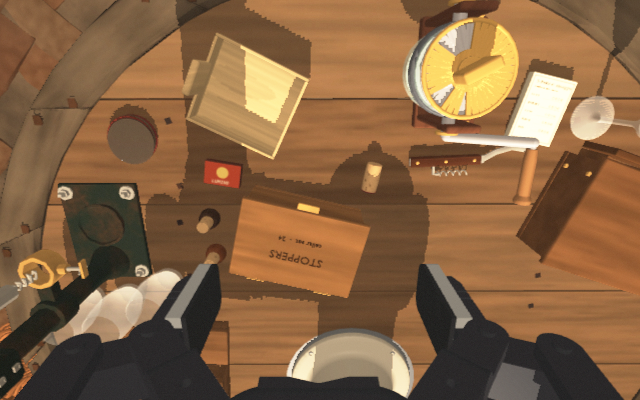

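The wrist view shows the tray with its tab at (198,80) and straight side from (307,80) to (273,157). The stand and jar are at (460,70), the crank handle at (526,175), the cork at (372,177) and the corkscrew at (470,155). The tray is yawed about -25°.

```bash
cat >> h.py <<'E'
def boxpts(o,a,pts):
    ca,sa=np.cos(a),np.sin(a); return [np.array([o[0]+ca*p[0]-sa*p[1],o[1]+sa*p[0]+ca*p[1],p[2]]) for p in pts]
def rect(x0,x1,y0,y1,z): return [(x0,y0,z),(x1,y0,z),(x1,y1,z),(x0,y1,z)]
def draw(img,c,pts,col,s,off):
    q=np.array([(proj(c,p)-off)*s for p in pts]).round().astype(int); cv2.polylines(img,[q],True,col,1)
def view(c,u0,v0,w,h,s,polys,name):
    im=cv2.resize(c["color"][v0:v0+h,u0:u0+w,::-1].copy(),None,fx=s,fy=s,interpolation=cv2.INTER_CUBIC)
    for P,col in polys: draw(im,c,P,col,s,np.array([u0,v0])-0.5+0.5/s)
    cv2.imwrite(name,im)
def traypolys(o,a): return [(boxpts(o,a,rect(-60,60,-65,65,0)),(255,0,0)),(boxpts(o,a,rect(-60,60,-65,65,35)),(0,0,255)),(boxpts(o,a,rect(-22,22,59,69,76)),(255,0,255))]
def standpolys(o,a): return [(boxpts(o,a,rect(-71.5,71.5,-75,10,18)),(0,255,0)),(boxpts(o,a,rect(-71.5,71.5,-75,10,0)),(255,255,0)),(boxpts(o,a,rect(-63,-57,-30,8,140)),(255,0,0)),(boxpts(o,a,[(-67,-74,162),(-128,-74,162)]),(255,0,255)),(boxpts(o,a,[(45*np.cos(t),45*np.sin(t),159) for t in np.linspace(0,6.28,40)]),(0,0,255))]
E
python3 - <<'E'
from h import *
c=viewer.capture("wrist")
for n,u,v in [("top",218,35),("right",307,80),("bot",273,157),("left",188,115)]: print(n,np.round(at(c,u,v,0)),np.round(at(c,u,v,35)))
for u,v,z in [(523,203,162),(530,150,162),(443,136,162),(440,129,150),(538,143,162),(470,68,160)]: print(u,v,np.round(at(c,u,v,z)))
view(c,170,0,400,215,2,traypolys([528,165],-0.42)+standpolys([535,-85],0.0),"pics/ov1.png")
E
```

```text
top [608. 195.   0.] [604. 186.  35.]
right [550.  75.   0.] [550.  74.  35.]
bot [439. 127.   0.] [447. 123.  35.]
left [501. 249.   0.] [505. 236.  35.]
523 203 [ 425. -164.  162.]
530 150 [ 483. -160.  162.]
443 136 [498. -68. 162.]
440 129 [503. -69. 150.]
538 143 [ 491. -166.  162.]
470 68 [563. -87. 160.]
```

View pics/ov1.png

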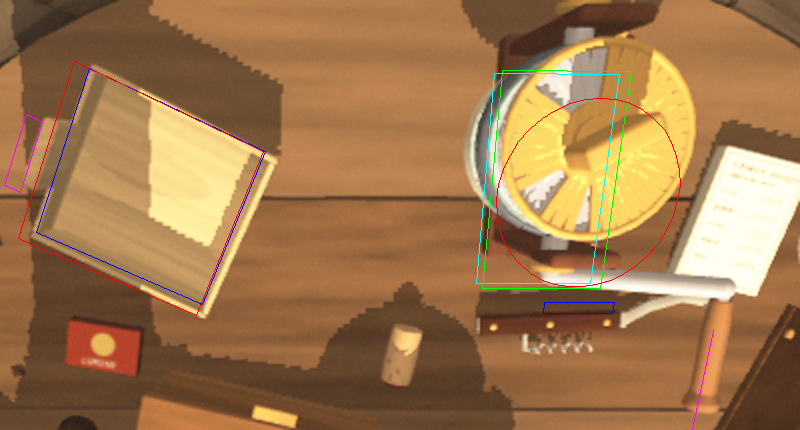

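The overlay puts the tray at about (525,157) with yaw about -0.45 rad, and the stand further out in x than I assumed, near (555,-88). I'll move close above the tab and look again.

```bash
python3 -m pendant '0.018 -0.036 0.04 0; 0.018 -0.036 0.04 0; 0.018 -0.036 0.04 0; 0.018 -0.036 0.04 0; 0 0 0 0.15; 0 0 0 0.15; 0 0 0 0.15; 0 0 0 0'
python3 - <<'E'
from h import *
c=viewer.capture("wrist"); cv2.imwrite("pics/w2.png",c["color"][:,:,::-1]); print(np.round(c["pose"],2).tolist())
im=c["color"][:,:,::-1].copy()
for P,col in traypolys([525,157],-0.45): draw(im,c,P,col,1,np.array([0,0]))
cv2.imwrite("pics/w2.png",im)
E
```

```text
time_s: 4.2
eef_pos: [541.4, 202.9, 211.3]
ee_rot: [0.0, 0.975, -0.221, -0.0]
force: [0.2, 0.1, -0.3]
grip_width: 0.999
grip_force: 0.0
[[-0.43, -0.85, -0.29, 618.33], [-0.9, 0.41, 0.14, 166.84], [0.0, 0.33, -0.95, 354.2], [0.0, 0.0, 0.0, 1.0]]
```

View pics/w2.png

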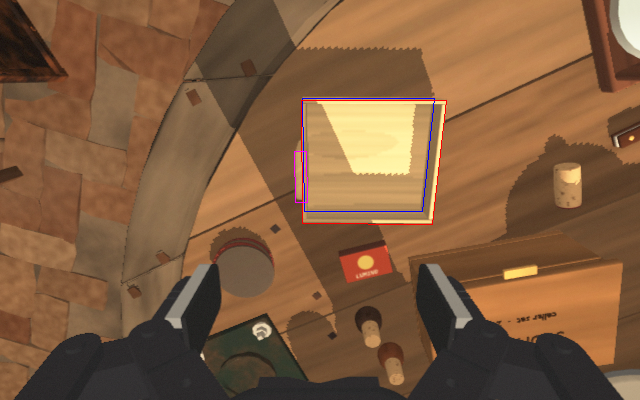

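The model outline matches the tray rim at (303..445, 98..222) and the tab at (300,170). I'll grip the tab.

```bash
python3 - <<'E'
from h import *
togo([553,215,42],-0.45)
E
```

```text
psi -0.445 shift [ 0.0053 -0.0159  0.1693] turn 0.005
```

```bash
python3 -m pendant '0.005 -0.016 0 0.005; 0 0 0.05 0; 0 0 0.05 0; 0 0 0.04 0; 0 0 0.028 0; 0 0 0 0' 0.6; python3 -m pendant '0 0 0 0; 0 0 0 0; 0 0 0 0; 0 0 0 0; 0 0 0 0; 0 0 0 0' 0 40
python3 - <<'E'
from h import *
print(state()[0]["eef_pos"],state()[2])
E
```

```text
time_s: 5.0
eef_pos: [551.7, 215.0, 41.7]
ee_rot: [0.001, 0.975, -0.223, -0.002]
force: [0.3, -0.4, 0.7]
grip_width: 0.595
grip_force: 0.0
time_s: 5.75
eef_pos: [553.5, 215.2, 44.8]
ee_rot: [-0.0, 0.974, -0.224, 0.001]
force: [-1.3, -2.7, 5.9]
grip_width: 0.111
grip_force: 40.3
[553.46092446 215.246442    44.75634233] -0.4527667219937532
```

```bash
python3 -m pendant '0 0 -0.002 0; 0.007 0.019 0 -0.088; 0.005 0.0195 0 -0.088; 0.0035 0.02 0 -0.088; 0.0015 0.02 0 -0.088; 0 0.02 0 -0.088; -0.002 0.02 0 -0.09; 0 0 0 0; 0 0 0 0'
python3 - <<'E'
from h import *
s,m,p=state(); print(s["eef_pos"],p)
c=viewer.capture("wrist")
o=s["eef_pos"][:2]-64*np.array([-np.sin(p),np.cos(p)])
im=c["color"][:,:,::-1].copy(); cv2.imwrite("pics/w3raw.png",im)
for P,col in traypolys(o,p)+standpolys([554,-85],.08): draw(im,c,P,col,1,np.array([0,0]))
cv2.imwrite("pics/w3.png",im[0:400,150:640])
E
```

```text
time_s: 6.88
eef_pos: [539.7, 95.7, 45.3]
ee_rot: [-0.0, 0.999, 0.038, -0.0]
force: [-0.5, -0.5, -1.7]
grip_width: 0.11
grip_force: 39.2
[539.71968973  95.67885701  45.25583289] 0.07559540476533055
```

View pics/w3.png

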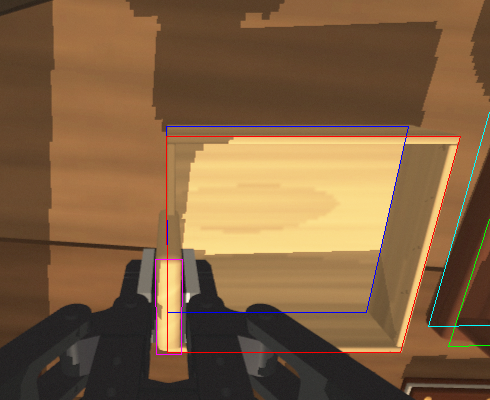

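The tray model fits exactly in the grip. The stand's front edge appears at the right border, from about (490,120) to (430,330) in the crop, so I'll measure it numerically.

```bash
python3 - <<'E'
from h import *
im=cv2.imread("pics/w3raw.png").astype(int)
for v in range(100,380,20):
    print(v,[tuple(im[v,u][::-1]) for u in range(572,640,6)] if v>=340 else "", "grad:",[(u,int(im[v,u+2].sum()-im[v,u-2].sum())) for u in range(560,637) if abs(im[v,u+2].sum()-im[v,u-2].sum())>60])
c=viewer.capture("wrist")
print([ (round(d["p"],2),np.round(d["at"])) for d in models.boxes_of("wrist","shaker_stand")])
print(proj(c,boxpts([554,-85],.08,[(-71.5,10,0)])[0]),proj(c,boxpts([554,-85],.08,[(-71.5,10,18)])[0]))
c=viewer.capture("scene"); cv2.imwrite("pics/scene1.png",c["color"][:,:,::-1])
for q in ["shaker_stand","jar","dial_fin","crank_handle","tray"]:
    print(q,[(round(d["p"],2),np.round(d["at"]).tolist()) for d in models.boxes_of("scene",q)[:2]])
E
```

```text
100  grad: [(573, 113), (574, 121), (575, 116), (576, 74)]
120  grad: [(571, 110), (572, 115), (573, 114), (574, 68)]
140  grad: [(607, -80), (608, -200), (609, -212), (610, -203), (611, -139)]
160  grad: [(593, 81), (594, 186), (595, 244), (596, 260), (597, 193), (598, 80), (602, -158), (603, -239), (604, -243), (605, -209), (606, -87), (632, -63), (633, -148), (634, -198), (635, -208), (636, -162)]
180  grad: [(588, 121), (589, 212), (590, 245), (591, 242), (592, 149), (596, -70), (597, -237), (598, -253), (599, -236), (600, -181), (625, -136), (626, -173), (627, -215), (628, -180), (629, -78)]
200  grad: [(583, 165), (584, 235), (585, 258), (586, 234), (587, 113), (591, -168), (592, -275), (593, -279), (594, -245), (595, -106), (617, -119), (618, -136), (619, -177), (620, -153), (621, -69)]
220  grad: [(577, 63), (578, 183), (579, 248), (580, 263), (581, 208), (582, 90), (585, -69), (586, -240), (587, -262), (588, -255), (589, -198), (610, -131), (611, -170), (612, -185), (613, -145), (614, -73)]
240  grad: [(572, 104), (573, 203), (574, 255), (575, 254), (576, 170), (577, 67), (5
[... 1816 characters left out ...]
4(32)), (np.int64(76), np.int64(53), np.int64(32)), (np.int64(78), np.int64(53), np.int64(33)), (np.int64(77), np.int64(53), np.int64(34)), (np.int64(78), np.int64(53), np.int64(34)), (np.int64(78), np.int64(55), np.int64(34)), (np.int64(78), np.int64(53), np.int64(33)), (np.int64(82), np.int64(57), np.int64(38)), (np.int64(81), np.int64(55), np.int64(36))] grad: [(560, -102), (561, -99), (562, -64)]
[(0.97, array([524., -73.,  14.]))]
[577.6 325.7] [598.5 345.7]
shaker_stand [(0.98, [489.0, -147.0, 136.0]), (0.51, [528.0, 68.0, 2.0])]
jar [(0.67, [482.0, -152.0, 155.0])]
dial_fin [(0.51, [485.0, -139.0, 134.0])]
crank_handle [(0.36, [491.0, -145.0, 136.0])]
tray [(0.69, [530.0, 68.0, 5.0])]
```

```bash
python3 - <<'E'
from h import *
im=cv2.imread("pics/w3raw.png").astype(int).sum(2)
c=viewer.capture("wrist")
P=np.array([at(c,u,v,0)[:2] for u,v in [(634.8,160),(627,180),(619,200),(612,220),(604,240),(596,260),(588.7,280),(581,300)]])
k=np.polyfit(P[:,0],P[:,1],1); print("z0 line slope",k[0],"y at x=550",np.polyval(k,550),np.round(np.polyval(k,P[:,0])-P[:,1],1))
for a in (0,18):
  P=np.array([at(c,u,v,a)[:2] for u,v in [(635,260),(623.8,280),(615.2,300),(606.8,320)]]);k2=np.polyfit(P[:,0],P[:,1],1);print(a,"top",k2,np.polyval(k2,550))
for u in range(574,638,6):
  print(u,[(v,int(im[v+2,u]-im[v-2,u])) for v in range(300,372) if abs(im[v+2,u]-im[v-2,u])>60])
E
```

```text
z0 line slope -0.001514014895029028 y at x=550 -77.13063019112322 [ 0.1 -0.  -0.2  0.2  0.  -0.2  0.1  0. ]
0 top [-3.71512301e-02 -8.05692667e+01] -101.00244329390506
18 top [-3.71512301e-02 -6.08958322e+01] -81.32900880437822
574 [(354, -125), (355, -123), (356, -121), (357, -107)]
580 [(301, -91), (302, -78), (303, -82), (304, -76), (325, 112), (326, 159), (327, 154), (328, 121), (354, -128), (355, -129), (356, -129), (357, -118)]
586 [(330, 72), (331, 127), (332, 146), (333, 140), (334, 95), (354, -126), (355, -121), (356, -134), (357, -103)]
592 [(335, 63), (336, 103), (337, 122), (338, 106), (339, 80), (353, -125), (354, -124), (355, -127), (356, -112)]
598 [(339, 63), (357, -122), (358, -114), (359, -108), (360, -94)]
604 [(357, -127), (358, -117), (359, -111), (360, -99)]
610 [(311, -81), (312, -61), (313, -63), (329, 62), (330, 93), (331, 96), (332, 84), (357, -128), (358, -121), (359, -126), (360, -94)]
616 [(334, 65), (335, 79), (336, 99), (337, 84), (338, 74), (357, -129), (358, -124), (359, -117), (360, -99)]
622 [(339, 63), (340, 97), (341, 152), (342, 143), (343, 115), (344, 62), (356, -119), (357, -111), (358, -117), (359, -104)]
628 [(345, 79), (346, 137), (347, 150), (348, 138), (349, 82), (356, -116), (357, -129), (358, -120), (359, -109)]
634 [(350, 68), (351, 125), (352, 141), (353, 119), (354, 77), (356, -125), (357, -123), (358, -120), (359, -104)]
```

The stand's pose is still ambiguous from here. I'll release the tray and take one clear look from above.

```bash
python3 -m pendant '0 0 0 0; 0 0 0 0; 0 0 0 0; 0 0 -0.05 0; 0 0 -0.055 0; 0 0 -0.055 0; 0 0.02 -0.05 0; 0 0.04 0 0; 0 0.03 0 0.075; 0 0 0 0' 0.6
python3 - <<'E'
from h import *
s,m,p=state(); print(s["eef_pos"],p)
c=viewer.capture("wrist"); cv2.imwrite("pics/w4.png",c["color"][:,:,::-1]);print(np.round(c["pose"],2).tolist())
for q in ["shaker_stand","jar","dial_fin","crank_handle","tray"]:
    print(q,[(round(d["p"],2),np.round(d["at"]).tolist()) for d in models.boxes_of("wrist",q)[:2]])
c["color"]=c["color"]
view(c,290,40,350,260,2.25,traypolys([535,32],.0756)+standpolys([554,-85],.04),"pics/ov4.png")
E
```

```text
time_s: 8.62
eef_pos: [546.7, 3.9, 255.2]
ee_rot: [0.0, 1.0, -0.0, -0.0]
force: [0.3, 0.9, -0.3]
grip_width: 0.603
grip_force: 0.0
[546.70668452   3.8994294  255.24629891] -0.0009995489676096132
[[-0.0, -0.95, -0.33, 631.9], [-1.0, 0.0, 0.0, 4.03], [0.0, 0.33, -0.95, 398.2], [0.0, 0.0, 0.0, 1.0]]
shaker_stand [(0.87, [568.0, -84.0, 164.0]), (0.69, [563.0, -85.0, 165.0])]
jar [(0.84, [564.0, -85.0, 162.0])]
dial_fin [(0.89, [562.0, -87.0, 162.0])]
crank_handle [(0.66, [564.0, -87.0, 161.0]), (0.58, [470.0, 329.0, 16.0])]
tray [(0.95, [545.0, 40.0, 3.0])]
```

View pics/ov4.png

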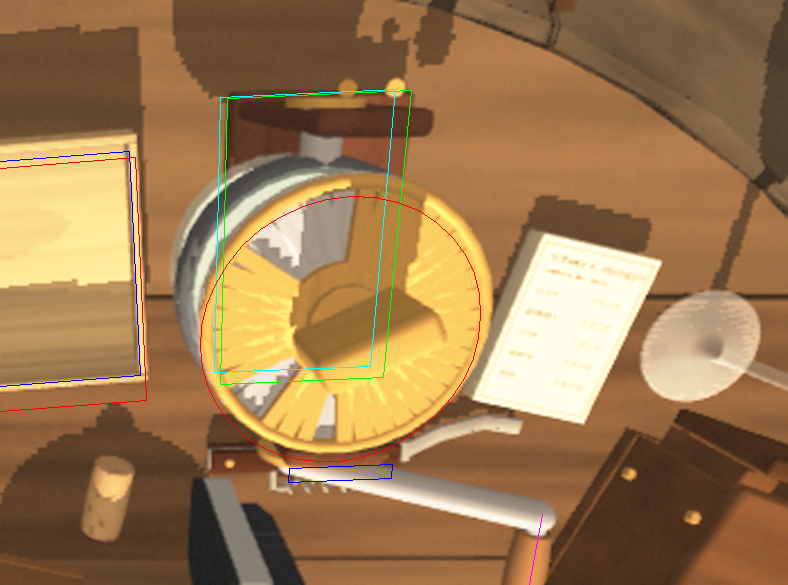

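The picture shows the dial centre at crop (348,316), the crank pin at (541,520), and cheek ends at (433,121) and (402,452). The tray rim corner is at (135,135), which agrees with my estimate. The fin lies across (300..440, 300..350).

```bash
python3 - <<'E'
from h import *
from scipy.optimize import least_squares
c=viewer.capture("wrist")
pts=[((0,0,158),(348,316),1),((-67.5,-74,162),(541,518),1),((-97,-74,162),(526.5,None),1),((60,-30,140),(433,120),1),((-60,-30,140),(402,452),1)]
def res(t):
    r=[]
    for (p,(u,v),w) in pts:
        q=(proj(c,boxpts(t[:2],t[2],[p])[0])-np.array([290,40])+.5-.5/2.25)*2.25
        r+= [q[0]-u]+([] if v is None else [q[1]-v])
    return np.array(r)
s=least_squares(res,[554,-85,.04],loss="soft_l1",f_scale=5); print(s.x,np.round(res(s.x)))
for p in [(71.5,10,18),(71.5,-75,18),(-71.5,10,18)]:
    print(p,(proj(c,boxpts(s.x[:2],s.x[2],[p])[0])-np.array([290,40]))*2.25)
# base edge pixels: rows scan for left boundary of reddish base
im=c["color"].astype(int)
for v in range(78,104,3): print(v,(v-40)*2.25,[(round((u-290)*2.25),int(im[v,u+1].sum()-im[v,u-1].sum())) for u in range(365,425) if abs(im[v,u+1].sum()-im[v,u-1].sum())>45])
for u in range(396,470,9): print("col",(u-290)*2.25,[(round((v-40)*2.25),int(im[v+1,u].sum()-im[v-1,u].sum())) for v in range(68,100) if abs(im[v+1,u].sum()-im[v-1,u].sum())>45])
E
```

```text
[ 5.54e+02 -8.50e+01  4.00e-02] [-3. 20.  7. -1.  8.  2. 18. -5. 20.]
(71.5, 10, 18) [232.425  97.65 ]
(71.5, -75, 18) [416.025  90.45 ]
(-71.5, 10, 18) [223.425 383.625]
78 85.5 [(205, -128), (207, -98)]
81 92.25 [(214, -136), (216, -94), (234, -54), (236, -64)]
84 99.0 [(225, -131), (227, -86), (232, -91), (234, -72), (292, 82), (295, 74)]
87 105.75 [(230, -90), (232, -183), (234, -124), (290, 59), (292, 101), (295, 59)]
90 112.5 [(230, -129), (232, -177), (234, -62)]
93 119.25 [(230, -158), (232, -149)]
96 126.0 [(227, -51), (230, -175), (232, -151)]
99 132.75 [(230, -193), (232, -157)]
102 139.5 [(227, -97), (230, -182), (232, -116)]
col 238.5 [(90, -80), (92, -62)]
col 258.75 [(90, -63), (122, 63), (124, 50)]
col 279.0 [(90, -69), (92, -47)]
col 299.25 [(94, 55), (97, 94), (99, 52), (106, -93), (108, -124), (110, -52), (130, 50)]
col 319.5 [(90, -55), (94, 68), (97, 145), (99, 110), (106, -71), (108, -196), (110, -136), (133, 108)]
col 339.75 [(90, -49), (94, 69), (97, 152), (99, 141), (106, -75), (108, -204), (110, -117)]
col 360.0 [(81, 106), (83, 85), (92, -80), (94, -65), (97, 93), (99, 114), (106, -90), (108, -174), (110, -90)]
col 380.25 [(94, 86), (97, 59), (104, -127), (106, -120)]
col 400.5 [(76, 115), (79, 333), (81, 203), (97, -274), (99, -233), (106, -114), (108, -66)]
```

```bash
python3 - <<'E'
from h import *
from scipy.optimize import least_squares
c=viewer.capture("wrist")
pts=[((0,0,158),(348,316)),((-67.5,-74,162),(541,518)),((-97,-74,162),(526.5,None)),((60,-30,140),(433,120)),((-60,-30,140),(402,452)),((71.5,10,18),(234,90)),((71.5,-42,18),(None,90)),((50,10,18),(230.5,None))]
def res(t,h=0):
    r=[]
    for (p,(u,v)) in pts:
        q=(proj(c,boxpts(t[:2],t[2],[p])[0])-np.array([290,40])+.5-.5/2.25)*2.25
        r+=([] if u is None else [q[0]-u])+([] if v is None else [q[1]-v])
    return np.array(r)
s=least_squares(res,[556,-85,.0],loss="soft_l1",f_scale=5,diff_step=.01,x_scale=[1,1,.01]); print(s.x,np.round(res(s.x)))
for x in ([556,-86,0.001],[558,-86,.001],[558,-86,.03],[556,-86,.03]): print(x,np.round(res(x)))
E
```

```text
[559.80633418 -84.50847179   0.        ] [ -2.   3.  -1.  -8.  -3.  10.   3. -11.   9.   5.  -6.  -6.   5.]
[556, -86, 0.001] [ 1. 14.  1.  1. -1. 12. 15. -9. 18.  7.  3.  3.  8.]
[558, -86, 0.001] [ 2.  9.  3. -3.  0. 13.  9. -8. 13.  8. -2. -2.  8.]
[558, -86, 0.03] [ 2.  9.  9. -9.  9.  8.  6. -3. 11.  3. -1. -4.  5.]
[556, -86, 0.03] [ 1. 14.  8. -4.  8.  7. 13. -4. 16.  3.  4.  0.  4.]
```

```bash
python3 - <<'E'
from h import *
from scipy.optimize import minimize
c=viewer.capture("wrist")
pts=[((0,0,158),(348,316)),((-67.5,-74,162),(541,518)),((-97,-74,162),(526.5,None)),((60,-30,140),(433,120)),((-60,-30,140),(402,452)),((71.5,10,18),(234,90)),((71.5,-42,18),(None,90)),((50,10,18),(230.5,None))]
def cost(t):
    r=[]
    for (p,(u,v)) in pts:
        q=(proj(c,boxpts(t[:2],t[2],[p])[0])-np.array([290,40])+.5-.5/2.25)*2.25
        r+=([] if u is None else [q[0]-u])+([] if v is None else [q[1]-v])
    return np.array(r)
s=minimize(lambda t:np.sqrt(25+cost([t[0],t[1],t[2]/100])**2).sum(),[557,-85,1],method="Nelder-Mead"); print(s.x,np.round(cost([*s.x[:2],s.x[2]/100])))
# same lines in w3 (pose rebuilt from tcp pose there)
p=.0756; Rz=lambda a:np.array([[np.cos(a),-np.sin(a),0],[np.sin(a),np.cos(a),0],[0,0,1]])
ps=c["pose"].copy(); st=state()[0]["eef_pos"]; off=ps[:3,3]-st
c3=dict(c); ps[:3,3]=np.array([539.7,95.7,45.3])+Rz(p)@off; ps[:3,:3]=Rz(p)@ps[:3,:3]; c3["pose"]=ps
L=[(631,240),(622,260),(614,280),(606.5,300),(598,320)]
for z in (0,18):
  P=np.array([at(c3,u,v,z)[:2] for u,v in L]);k=np.polyfit(P[:,0],P[:,1],1);print(z,"slope",k[0],np.polyval(k,550))
for uv in [(575.5,322),(597,341)]: print(np.round(at(c3,*uv,0)),np.round(at(c3,*uv,18)))
E
```

```text
[559.48942483 -84.23995343   1.03205821] [ -4.   4.   0.  -9.  -1.   7.   3. -11.   9.   2.  -5.  -6.   3.]
0 slope 0.004075404429569001 -92.50513086611564
18 slope 0.004075404429568121 -73.87029245251368
[485. -78.   0.] [498. -61.  18.]
[471. -98.  -0.] [486. -79.  18.]
```

```bash
python3 -m pendant '-0.002 -0.046 0 0; -0.002 -0.046 0 0; -0.003 0 0.05 -0.076; 0 0 0.055 0; 0 0 0.055 0; 0 0 0.05 0; 0 0 0 0'; python3 -m pendant '0 0 0 0; 0 0 0 0; 0 0 0 0; 0 0 0 0; 0 0 0 0' 0 40
python3 - <<'E'
from h import *
togo([558,62,45],0.003)
E
```

```text
time_s: 9.95
eef_pos: [537.6, 97.6, 42.8]
ee_rot: [-0.0, 0.999, 0.039, -0.003]
force: [-0.1, 1.2, 0.2]
grip_width: 0.603
grip_force: 0.0
time_s: 10.58
eef_pos: [540.8, 97.3, 47.4]
ee_rot: [0.0, 0.999, 0.039, 0.002]
force: [-0.1, -1.0, 8.4]
grip_width: 0.109
grip_force: 40.4
psi 0.078 shift [0.0144 0.0365 0.0025] turn 0.075
```

```bash
python3 -m pendant '0.005 0.012 -0.002 0.025; 0.005 0.012 0 0.025; 0.005 0.012 0 0.025; 0 0 0 0; 0 0.003 0 0; 0 0.003 0 0; 0 0 0 0'
python3 - <<'E'
from h import *
s,m,p=state(); print(s["eef_pos"],p,s["force"],s["wrist_torque"])
E
```

```text
time_s: 11.45
eef_pos: [556.4, 56.3, 47.5]
ee_rot: [0.0, 1.0, 0.002, 0.0]
force: [-0.9, 1.4, 2.0]
grip_width: 0.108
grip_force: 40.1
[556.43861644  56.31515186  47.49256407] 0.0030373175556219854 [-0.89851331  1.39590069  1.95791167] [ 0.34091276 -0.25044008  0.12833017]
```

```bash
for i in 1; do :; done; python3 -m pendant '0.0025 0.001 0 0; 0 0.001 0 0; 0 0 0 0' | grep -E 'eef|force'; python3 -m pendant '0 0.001 0 0; 0 0 0 0'| grep -E 'eef|force'; python3 -m pendant '0 0.001 0 0; 0 0 0 0'| grep -E 'eef|force'; python3 -m pendant '0 0.001 0 0; 0 0 0 0'| grep -E 'eef|force'
```

```text
eef_pos: [558.9, 54.5, 47.5]
force: [-1.2, 2.7, 4.9]
grip_force: 40.4
eef_pos: [559.0, 53.7, 47.5]
force: [-1.1, 4.6, 5.1]
grip_force: 40.4
eef_pos: [558.9, 53.6, 47.5]
force: [-1.4, 11.4, 5.0]
grip_force: 40.6
eef_pos: [558.9, 53.6, 47.5]
force: [-0.4, 17.4, 5.9]
grip_force: 40.7
```

```bash
python3 -m pendant '0 0 0 0; 0 0 0 0; 0 0 0 0; 0 0 -0.05 0; 0 0 -0.055 0; 0 0 -0.055 0; 0 0.02 -0.055 0; 0 0.04 0 0; 0 0.04 0 0; 0 0.038 0 0' 0.6; python3 -m pendant '0 0 0 0.16; 0 0 0 0.16; 0 0 0 0.16; 0 0 0 0.16; 0 0 0 0.16; 0 0 0 0.16; 0 0 0 0.14; 0 0 0 0'
python3 - <<'E'
from h import *
s,m,p=state(); print(s["eef_pos"],p)
c=viewer.capture("wrist"); cv2.imwrite("pics/w5.png",c["color"][:,:,::-1])
o,a=[558.5,-85.5],.003
fin=lambda d,z:boxpts(o,a,[(x*np.cos(d-1)-y*np.sin(d-1),x*np.sin(d-1)+y*np.cos(d-1),z) for x,y,z in rect(-18,18,-6,6,z)])
view(c,180,40,360,260,2.2,standpolys(o,a)+traypolys([558.5,-10],a)+[(fin(-.1,191),(255,0,255)),(fin(-.1,159),(255,255,0))],"pics/ov5.png")
E
```

```text
time_s: 13.82
eef_pos: [559.1, -88.3, 262.2]
ee_rot: [0.0, 1.0, 0.001, -0.0]
force: [-0.3, 0.9, 0.4]
grip_width: 0.6
grip_force: 0.0
time_s: 14.82
eef_pos: [559.2, -87.0, 262.2]
ee_rot: [0.0, 0.853, -0.521, -0.0]
force: [-0.1, -0.4, -0.2]
grip_width: 0.601
grip_force: 0.0
[559.19717568 -86.97163739 262.15879956] -1.0963142132595585
```

View pics/ov5.png

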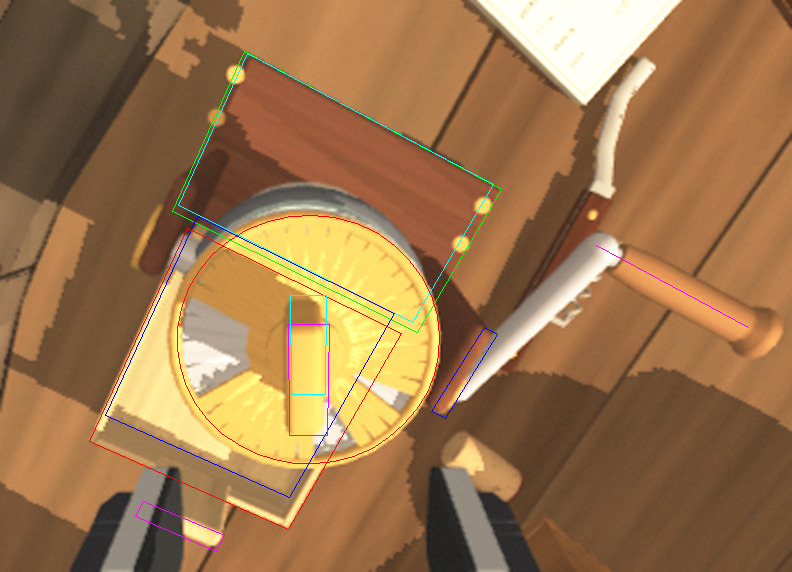

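The overlay agrees with the base, dial, fin (d about -0.1), crank handle and tray, so the tray is flush and centred. I'll grip the fin.

```bash
python3 -m pendant '-0.0015 0 0.04 0; 0 0 0.04 0; 0 0 0.013 0; 0 0 0 0' 0.6; python3 -m pendant '0 0 0 0; 0 0 0 0; 0 0 0 0; 0 0 0 0' 0 50
```

```text
time_s: 15.38
eef_pos: [558.7, -85.5, 169.5]
ee_rot: [0.0, 0.854, -0.521, -0.0]
force: [0.2, -0.8, -0.4]
grip_width: 0.6
grip_force: 0.0
time_s: 15.88
eef_pos: [559.0, -85.6, 170.5]
ee_rot: [-0.0, 0.853, -0.521, 0.001]
force: [-1.5, 0.2, 7.1]
grip_width: 0.129
grip_force: 50.1
```

```bash
python3 -m pendant '0 0 0 -0.15; 0 0 0 -0.16; 0 0 0 -0.16; 0 0 0 -0.16; 0 0 0 -0.16; 0 0 0 -0.16; 0 0 0 -0.14; 0 0 0 0; 0 0 0 0'
python3 -c "
from h import *
s,m,p=state();print(p,s['wrist_torque'],s['force'])"
```

```text
time_s: 17.0
eef_pos: [559.1, -85.4, 170.5]
ee_rot: [0.0, 1.0, -0.003, 0.001]
force: [-0.3, 1.8, 5.8]
grip_width: 0.128
grip_force: 50.2
-0.006899267960843997 [0.18109909 0.15842707 0.00932458] [-0.25378525  1.81257389  5.75614217]
```

```bash
python3 -m pendant '0 0 0 -0.02; 0 0 0 -0.02; 0 0 0 0'|grep -c .
python3 -c "
from h import *
s,m,p=state();print(p,s['wrist_torque'],s['force'])"
```

```text
6
0.03148157306359379 [ 0.21013891  0.1890843  -0.79424251] [-1.90311447  1.37992129  6.43656182]
```

```bash
python3 -m pendant '0 0 0 0.02; 0 0 0 0; 0 0 0 0; 0 0 -0.045 0; 0 0 -0.045 0; -0.033 0.025 0 0.008; -0.033 0.025 0 0; -0.032 0.024 0 0; 0 0 0 0' 0.6
python3 - <<'E'
from h import *
togo([459,-160,143],0.003)
c=viewer.capture("wrist"); cv2.imwrite("pics/w6.png",c["color"][:,:,::-1])
print([(round(d["p"],2),np.round(d["at"])) for d in models.boxes_of("wrist","crank_handle")],[(round(d["p"],2),np.round(d["at"])) for d in models.boxes_of("wrist","dial_fin")])
E
```

```text
time_s: 18.5
eef_pos: [460.0, -161.2, 259.6]
ee_rot: [0.0, 1.0, 0.001, 0.0]
force: [1.5, 0.7, -0.1]
grip_width: 0.596
grip_force: 0.0
psi 0.002 shift [-0.001  -0.0013  0.1166] turn -0.001
[(0.91, array([550., -93., 162.]))] [(0.94, array([558., -90., 163.]))]
```

```bash
python3 -m pendant '-0.001 -0.001 0.045 0; 0 0 0.045 0; 0 0 0.026 0; 0 0 0 0'; python3 -m pendant '0 0 0 0; 0 0 0 0; 0 0 0 0; 0 0 0 0' 0 60
```

```text
time_s: 19.15
eef_pos: [460.0, -158.1, 141.9]
ee_rot: [-0.001, 1.0, 0.003, -0.002]
force: [0.2, 0.6, 0.6]
grip_width: 0.599
grip_force: 0.0
time_s: 19.65
eef_pos: [460.8, -159.6, 144.4]
ee_rot: [0.001, 1.0, 0.002, 0.001]
force: [-0.3, -0.0, 7.1]
grip_width: 0.133
grip_force: 58.7
```

```bash
python3 - <<'E'
import numpy as np
a=np.arange(0,2.15,.105); ph=a-np.pi/3
d=np.diff(np.c_[-85*np.sin(ph),-85*np.cos(ph)]/1000,axis=0)
print("; ".join(f"0 {x:.4f} {z:.4f} 0" for x,z in d),a[-1],len(d))
E
```

```text
0 -0.0049 -0.0075 0; 0 -0.0056 -0.0069 0; 0 -0.0063 -0.0063 0; 0 -0.0069 -0.0056 0; 0 -0.0075 -0.0048 0; 0 -0.0080 -0.0040 0; 0 -0.0083 -0.0032 0; 0 -0.0086 -0.0023 0; 0 -0.0088 -0.0014 0; 0 -0.0089 -0.0004 0; 0 -0.0089 0.0005 0; 0 -0.0088 0.0014 0; 0 -0.0086 0.0023 0; 0 -0.0083 0.0032 0; 0 -0.0079 0.0041 0; 0 -0.0075 0.0049 0; 0 -0.0069 0.0056 0; 0 -0.0063 0.0063 0; 0 -0.0056 0.0070 0; 0 -0.0048 0.0075 0 2.1 20
```

```bash
python3 -m pendant '0 -0.0049 -0.0075 0; 0 -0.0056 -0.0069 0; 0 -0.0063 -0.0063 0; 0 -0.0069 -0.0056 0; 0 -0.0075 -0.0048 0; 0 -0.008 -0.004 0; 0 -0.0083 -0.0032 0; 0 -0.0086 -0.0023 0; 0 -0.0088 -0.0014 0; 0 -0.0089 -0.0004 0'
python3 -m pendant '0 -0.0089 0.0005 0; 0 -0.0088 0.0014 0; 0 -0.0086 0.0023 0; 0 -0.0083 0.0032 0; 0 0 0 0'
python3 -c "
from h import *
s,m,p=state();e=s['eef_pos'];print(np.arctan2(e[1]+85.5,e[2]+19-120)+np.pi/3,np.hypot(e[1]+85.5,e[2]-101))"
```

```text
time_s: 20.9
eef_pos: [460.3, -85.7, 186.9]
ee_rot: [0.001, 1.0, 0.002, 0.001]
force: [0.4, -3.2, 5.3]
grip_width: 0.129
grip_force: 59.3
time_s: 21.52
eef_pos: [460.1, -49.9, 178.8]
ee_rot: [-0.001, 1.0, 0.003, 0.001]
force: [2.9, 4.8, 4.2]
grip_width: 0.127
grip_force: 59.3
1.4762478952077824 85.60316520404923
```

```bash
python3 -m pendant '0 -0.004 0.002 0; 0 -0.0039 0.0021 0; 0 -0.0038 0.0024 0; 0 -0.0037 0.0025 0; 0 -0.0035 0.0028 0; 0 -0.0034 0.0028 0; 0 -0.0032 0.0031 0; 0 -0.0031 0.0032 0; 0 -0.0028 0.0035 0; 0 -0.0028 0.0035 0'
python3 -m pendant '0 -0.0024 0.0038 0; 0 -0.0024 0.0037 0; 0 0 0 0; 0 0 0 0; 0 0 0 0; 0 0 0 0; 0 0 0 0'
python3 - <<'E'
from h import *
s,m,p=state();e=s['eef_pos'];print(np.arctan2(e[1]+85.5,e[2]+19-120)+np.pi/3)
for n in ("wrist","scene"):
  c=viewer.capture(n); cv2.imwrite(f"pics/{n}7.png",c["color"][:,:,::-1])
  for i in range(1): print(n,[(round(d["p"],2),np.round(d["at"]).tolist()) for d in models.boxes_of(n,"ball0_center")])
E
```

```text
time_s: 22.78
eef_pos: [459.9, -16.4, 150.8]
ee_rot: [-0.0, 1.0, 0.002, 0.001]
force: [1.8, 0.3, 3.5]
grip_width: 0.127
grip_force: 59.3
time_s: 23.65
eef_pos: [459.8, -11.5, 142.8]
ee_rot: [-0.0, 1.0, 0.002, 0.0]
force: [5.2, 4.8, -0.0]
grip_width: 0.133
grip_force: 58.8
2.103779716404109
wrist [(0.75, [550.0, 3.0, 12.0])]
scene [(0.64, [558.0, -25.0, 94.0])]
```

```bash
python3 -m pendant '0 0.0048 -0.0075 0; 0 0.0056 -0.007 0; 0 0.0063 -0.0063 0; 0 -0.0063 0.0063 0; 0 -0.0056 0.007 0; 0 -0.0048 0.0075 0; 0 0 0 0; 0 0 0 0'
python3 -m pendant '0 0.0048 -0.0075 0; 0 0.0056 -0.007 0; 0 0.0063 -0.0063 0; 0 -0.0063 0.0063 0; 0 -0.0056 0.007 0; 0 -0.0048 0.0075 0; 0 0 0 0; 0 0 0 0'
python3 - <<'E'
from h import *
for n in ("wrist","side"):
  c=viewer.capture(n); cv2.imwrite(f"pics/{n}8.png",c["color"][:,:,::-1])
  for q in ("ball0_center","tray"): print(n,[(round(d["p"],2),np.round(d["at"]).tolist()) for d in models.boxes_of(n,q)])
c=viewer.capture("wrist")
print([proj(c,p) for p in boxpts([558.5,-10.4],.003,rect(-60,60,-65,65,35)+rect(-56,56,-61,61,4))])
E
```

```text
time_s: 24.85
eef_pos: [459.8, -11.4, 142.6]
ee_rot: [-0.001, 1.0, 0.002, 0.0]
force: [6.3, 4.7, 0.5]
grip_width: 0.13
grip_force: 58.7
time_s: 25.85
eef_pos: [459.8, -11.4, 142.6]
ee_rot: [-0.001, 1.0, 0.002, 0.0]
force: [6.0, 4.8, -0.6]
grip_width: 0.128
grip_force: 58.8
wrist [(0.69, [552.0, 7.0, 11.0]), (0.41, [566.0, 10.0, 17.0]), (0.26, [542.0, -11.0, 15.0]), (0.16, [553.0, -31.0, 91.0])]
wrist [(0.86, [545.0, 21.0, 2.0]), (0.26, [564.0, -8.0, 18.0])]
side []
side [(0.77, [555.0, -9.0, 22.0]), (0.49, [556.0, -34.0, 100.0])]
[array([406.7, 143.9]), array([423. , -49.5]), array([212.3, -49.6]), array([228.5, 143.7]), array([393. , 131.9]), array([404.2, -27.7]), array([231.3, -27.8]), array([242.5, 131.8])]
```

```bash
python3 -m pendant '0 0.0048 -0.0075 0; 0 0.0056 -0.007 0; 0 0.0063 -0.0063 0; 0 0.0069 -0.0056 0; 0 0.0075 -0.0049 0; 0 0.0079 -0.0041 0; 0 0.0083 -0.0032 0; 0 0.0086 -0.0023 0; 0 0.0088 -0.0014 0; 0 0.0089 -0.0005 0'
python3 -m pendant '0 0.0089 0.0004 0; 0 0.0088 0.0014 0; 0 0.0086 0.0023 0; 0 0.0083 0.0032 0; 0 0.008 0.004 0; 0 0.0075 0.0048 0; 0 0.0069 0.0056 0; 0 0.0063 0.0063 0; 0 0.0056 0.0069 0; 0 0.0049 0.0075 0'
python3 - <<'E'
from h import *
s,m,p=state();e=s['eef_pos'];print(e,np.arctan2(e[1]+85.5,e[2]+19-120)+np.pi/3)
for n in ("scene","side","wrist"):
  c=viewer.capture(n); cv2.imwrite(f"pics/{n}9.png",c["color"][:,:,::-1])
  for q in ("ball0_center","tray","jar"): print(n,q,[(round(d["p"],2),np.round(d["at"]).tolist()) for d in models.boxes_of(n,q)])
  print(n,[proj(c,q) for q in boxpts([558.5,-10.4],.003,rect(-60,60,-65,65,35))])
E
```

```text
time_s: 27.45
eef_pos: [460.3, -85.6, 186.8]
ee_rot: [0.0, 1.0, 0.002, 0.001]
force: [2.4, 4.2, 9.5]
grip_width: 0.134
grip_force: 60.0
time_s: 28.7
eef_pos: [460.7, -159.9, 143.6]
ee_rot: [0.001, 1.0, 0.002, 0.001]
force: [1.5, 11.2, 30.2]
grip_width: 0.128
grip_force: 63.3
[ 460.72219819 -159.94684396  143.61815133] -0.003672321627431696
scene ball0_center []
scene tray [(0.68, [559.0, -7.0, 12.0])]
scene jar [(0.71, [551.0, -55.0, 143.0])]
scene [array([341.7, 196.7]), array([315. , 173.3]), array([278.9, 193.3]), array([305. , 218.5])]
side ball0_center []
side tray [(0.91, [553.0, -6.0, 18.0])]
side jar [(0.86, [536.0, -64.0, 144.0])]
side [array([330.6, 215.9]), array([298.7, 203.6]), array([272.7, 223.4]), array([306. , 237.7])]
wrist ball0_center []
wrist tray [(0.51, [501.0, 53.0, 34.0])]
wrist jar [(0.87, [545.0, -100.0, 166.0])]
wrist [array([203.9, 144.2]), array([183.4, -47.6]), array([-26., -48.]), array([ 26.6, 144.1])]
```

```bash
python3 -m pendant '0 0 -0.001 0; 0 0 0 0; 0 0 0 0; 0 0 -0.05 0; 0 0 -0.055 0; 0.015 -0.04 -0.015 0; 0.02 -0.055 0 0; 0.02 -0.055 0 0; 0.01 -0.035 0 0; 0 0 0 0' 0.6
python3 - <<'E'
from h import *
s,m,p=state();print(s["eef_pos"],p)
c=viewer.capture("wrist")
print([(round(d["p"],2),np.round(d["at"]).tolist()) for d in models.boxes_of("wrist","ball0_center")])
print([(round(d["p"],2),np.round(d["at"]).tolist()) for d in models.boxes_of("wrist","dial_fin")])
view(c,230,20,350,260,2.25,traypolys([558.5,-10.4],.003)+standpolys([558.5,-85.5],.003),"pics/ov9.png")
E
```

```text
time_s: 30.55
eef_pos: [524.3, 28.2, 263.8]
ee_rot: [-0.0, 1.0, 0.004, -0.001]
force: [0.9, -0.6, -0.1]
grip_width: 0.599
grip_force: 0.0
[524.27473851  28.18406732 263.77280338] 0.00821734994659656
[(0.15, [542.0, -14.0, 16.0])]
[(0.85, [562.0, -80.0, 165.0]), (0.18, [563.0, -83.0, 157.0])]
```

View pics/ov9.png

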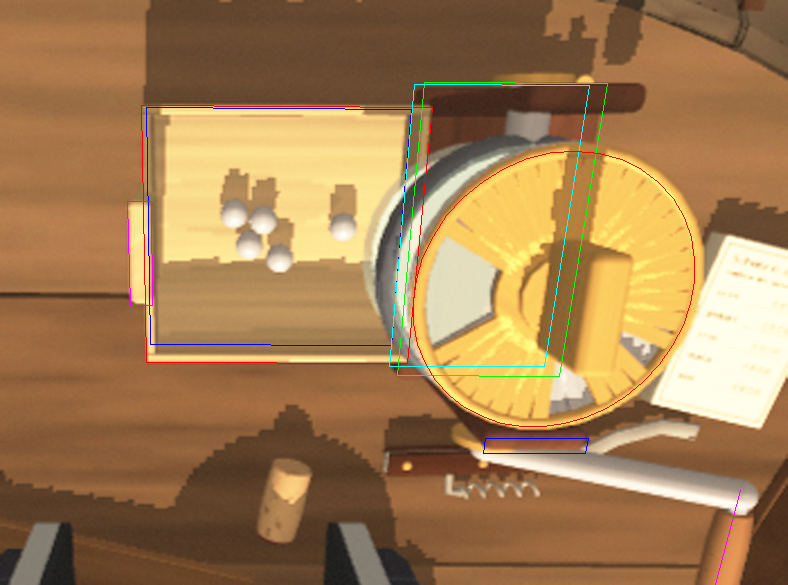

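The picture shows five balls in the tray, at (234,213), (263,221), (248,245), (280,258) and (343,227). The tray is flush, the jar is upright, and the fin is parallel to x, so the dial stands at 1.0. Next I'll shut the dial.

```bash
python3 -m pendant '0.012 0.038 0 0.005; 0.012 0.038 0 0; 0.01 0.037 0 0; 0 0 0 0; 0 0 0 0'; python3 -c "
from h import *
togo([558.7,-85.5,169.5],.003)"
```

```text
time_s: 31.32
eef_pos: [558.1, -87.1, 264.2]
ee_rot: [-0.0, 1.0, -0.001, -0.0]
force: [-0.7, -0.6, -1.3]
grip_width: 0.601
grip_force: 0.0
psi -0.001 shift [ 0.0007 -0.0016  0.0947] turn -0.004
```

```bash
python3 -m pendant '0 -0.0015 0.04 -0.003; 0 0 0.04 0; 0 0 0.014 0; 0 0 0 0' 0.6; python3 -m pendant '0 0 0 0; 0 0 0 0; 0 0 0 0; 0 0 0 0' 0 50; python3 -m pendant '0 0 0 0.16; 0 0 0 0.16; 0 0 0 0.16; 0 0 0 0.16; 0 0 0 0.16; 0 0 0 0.16; 0 0 0 0.04; 0 0 0 0; 0 0 0 0'
python3 -c "
from h import *
s,m,p=state();print(p,s['wrist_torque'],s['force'])"
```

```text
time_s: 31.82
eef_pos: [558.4, -85.0, 170.6]
ee_rot: [-0.0, 1.0, 0.002, -0.0]
force: [0.4, 0.3, 0.3]
grip_width: 0.603
grip_force: 0.0
time_s: 32.33
eef_pos: [558.9, -85.4, 171.5]
ee_rot: [0.0, 1.0, 0.001, 0.001]
force: [-0.8, 0.5, 6.7]
grip_width: 0.129
grip_force: 50.2
time_s: 33.45
eef_pos: [558.9, -85.4, 171.5]
ee_rot: [-0.0, 0.878, -0.478, 0.001]
force: [-0.8, 0.6, 7.4]
grip_width: 0.129
grip_force: 50.4
-0.9972521969143452 [0.03950085 0.21261938 0.00329133] [-0.83197273  0.58328086  7.42337867]
```

```bash
python3 -m pendant '0 0 0 0; 0 0 0 0; 0 0 0 0; 0 0 -0.045 0; 0 0 -0.05 0; 0 0 -0.05 0; 0 0 0 0; 0 0 0 0' 0.6
python3 - <<'E'
from h import *
c=viewer.capture("wrist"); o=[558.5,-85.5]
for q in ("dial_fin","jar","tray"): print(q,[(round(d["p"],2),np.round(d["at"]).tolist()) for d in models.boxes_of("wrist",q)[:2]])
# fin direction check: mean brightness contrast of model fin top for candidate dial values; window colours on +y side
g=cv2.Canny(c["color"],60,150); dt=cv2.distanceTransform(255-g,cv2.DIST_L2,3)
for d in np.arange(-.2,.25,.05):
    r=[]
    for t in np.linspace(-17,17,40):
        for w in (-6,6):
            x,y=t*np.cos(d-1)-w*np.sin(d-1),t*np.sin(d-1)+w*np.cos(d-1); u,v=proj(c,[o[0]+x,o[1]+y,191]); r.append(dt[int(v),int(u)])
    print(round(d,2),round(np.mean(np.minimum(r,6)),2))
E
```

```text
time_s: 34.45
eef_pos: [558.2, -85.2, 314.3]
ee_rot: [0.0, 0.878, -0.478, -0.001]
force: [0.0, 0.1, -0.8]
grip_width: 0.6
grip_force: 0.0
dial_fin [(0.58, [558.0, -93.0, 164.0])]
jar [(0.77, [552.0, -98.0, 162.0]), (0.66, [556.0, -92.0, 159.0])]
tray [(0.75, [571.0, 42.0, 3.0]), (0.56, [560.0, -96.0, 166.0])]
-0.2 1.97
-0.15 1.76
-0.1 1.67
-0.05 1.67
-0.0 2.03
0.05 1.97
0.1 2.14
0.15 2.47
0.2 2.69
```

```bash
python3 -c "
from rig import ctrl
print(ctrl.finish_job())"
```

```text
the job is handed in; nothing more can be done
None
```

I handed the job in at about 34 s. Pictures showed all five balls in the tray, the tray flush and centred, and the jar upright. The dial is turned back to about 0 (shut), checked from the wrist angle and an edge fit.

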